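# Find the full cassette on the pick rack and nest it in its keyed tray

### The job

Three look-alike lidded cassettes lie on the sloping pick rack: one is full, two are empty, and only the weight tells, so lift them to find out. Turn the full one level and round until its cut-off corner matches that of the open black tray on the worktop, and lower it gently, without dropping it, until it is fully home on the tray's floor; let go of it there. The two empty cassettes stay, or go back, flat in lanes of the rack; do not shove the tray along the bench or disturb the tape roll, bottle and screwdriver nearby.

Things in the scene. Friction and masses are not known exactly. Their poses are not given: they have to be found in the camera images.
- rack: Fixed sheet-metal rack 175 x 328 x 109 mm. Origin: worktop level, mid-footprint; x from its low front to its high back, y left, z up. Deck rises 25 degrees to the back; 3 lanes at y = -106, 0, 106 mm, parted by 14 mm ribs; 21 mm front lip (square to the deck). A cassette in a lane against the lip has its origin at x = -14, z = 46 mm here, pitched up 25 degrees about y.
- cassette_1: Lidded grey cassette, 148 x 94 x 72 mm, one of three exactly alike; each lies lengthwise in a lane of the rack, tilted with the deck, +x end up. Origin: centre of its underside; x along its length, y across, z out of the lid. Outline: rectangle with ONE cut-off corner, at (+x, +y). Empty about 0.16 kg, full about 0.62 kg, each +-15 %; neither look, number nor lane shows which is full.
- cassette_2: As cassette_1. Body from z = 2 to 36 mm (2 mm rubber feet under it): 130 x 82 mm at the bottom with 28 mm cut off along both sides of the one corner, widening evenly to 136 x 88 mm under the lid. Lid 142 x 94 mm, z = 36 to 42 mm, same cut corner.
- cassette_3: As cassette_1. Solid moulded grip in the middle of each lid: 80 mm along x, 16 mm wide across y, standing from z = 42 to 72 mm; pinch it across y. The snap latches at the ends are fixed. In the tray the wrong way round, or twisted, it stays perched on the rim; crooked, it may stick part-way down.
- tray: Loose open black tray, 0.35 kg, 157 x 109 x 33 mm over its rim flange, outline like a cassette's: cut corner at (+x, +y). Origin: centre of its underside, x along, y across, z up. Floor 3 mm, 30 mm deep inside, walls sloped like a cassette's, 1.6 mm play when home, 2 mm bevel at the mouth. Home: cassette's origin at (0, 0, 3) mm here, axes as the tray's, its lid 6 mm above the rim.
- tape_brown: Bystander: roll of brown tape lying flat, 104 mm across, 48 mm high; origin at the centre of its underside.
- wash_bottle: Bystander: white squeeze bottle with a blue spout, 65 mm across, 152 mm high, upright; origin at the centre of its underside.
- driver: Bystander: screwdriver with red and black handle lying on the worktop, 175 x 22 x 22 mm; origin under its middle, x along it.
Not all that is in view belongs to the job. What is shaped like the tray but blue is not meant.

How it is judged:
At the end, for the whole second after the job is handed in: one cassette stands home in the tray, right way round (centred within 5 mm, under 6.5 mm above the tray's underside, long axes within 0.06 rad, level), and it is the full one (it weighs on the tray with over 4 N); the other two lie flat in lanes of the rack (0.36 to 0.51 rad tilt); all at rest (((horizontal distance between cassette_1 and tray below 0.005 m and z of cassette_1 in the frame of tray below 0.0065 m and angle between the x axis of cassette_1 and the x axis of tray, either way round below 0.06 rad and angle between cassette_1's own z axis and vertical below 0.05 rad and contact force between cassette_1 and tray above 4 N and x of cassette_2 in the frame of rack between -0.035 and 0.03 m and y of cassette_2 in the frame of rack between -0.135 and 0.135 m and z of cassette_2 in the frame of rack between 0.036 and 0.07 m and angle between cassette_2's own z axis and vertical between 0.36 and 0.51 rad and x of cassette_3 in the frame of rack between -0.035 and 0.03 m and y of cassette_3 in the frame of rack between -0.135 and 0.135 m and z of cassette_3 in the frame of rack between 0.036 and 0.07 m and angle between cassette_3's own z axis and vertical between 0.36 and 0.51 rad) or (horizontal distance between cassette_2 and tray below 0.005 m and z of cassette_2 in the frame of tray below 0.0065 m and angle between the x axis of cassette_2 and the x axis of tray, either way round below 0.06 rad and angle between cassette_2's own z axis and vertical below 0.05 rad and contact force between cassette_2 and tray above 4 N and x of cassette_1 in the frame of rack between -0.035 and 0.03 m and y of cassette_1 in the frame of rack between -0.135 and 0.135 m and z of cassette_1 in the frame of rack between 0.036 and 0.07 m and angle between cassette_1's own z axis and vertical between 0.36 and 0.51 rad and x of cassette_3 in the frame of rack between -0.035 and 0.03 m and y of cassette_3 in the frame of rack between -0.135 and 0.135 m and z of cassette_3 in the frame of rack between 0.036 and 0.07 m and angle between cassette_3's own z axis and vertical between 0.36 and 0.51 rad) or (horizontal distance between cassette_3 and tray below 0.005 m and z of cassette_3 in the frame of tray below 0.0065 m and angle between the x axis of cassette_3 and the x axis of tray, either way round below 0.06 rad and angle between cassette_3's own z axis and vertical below 0.05 rad and contact force between cassette_3 and tray above 4 N and x of cassette_1 in the frame of rack between -0.035 and 0.03 m and y of cassette_1 in the frame of rack between -0.135 and 0.135 m and z of cassette_1 in the frame of rack between 0.036 and 0.07 m and angle between cassette_1's own z axis and vertical between 0.36 and 0.51 rad and x of cassette_2 in the frame of rack between -0.035 and 0.03 m and y of cassette_2 in the frame of rack between -0.135 and 0.135 m and z of cassette_2 in the frame of rack between 0.036 and 0.07 m and angle between cassette_2's own z axis and vertical between 0.36 and 0.51 rad)) and angle between tray's own z axis and vertical below 0.03 rad and linear speed of each of cassette_1, cassette_2, cassette_3 below 0.02 m/s); the robot touches nothing.
It fails at once if a cassette is dropped into the tray (faster than 0.4 m/s) instead of being lowered ((horizontal distance between cassette_1 and tray below 0.04 m and z of cassette_1 in the frame of tray below 0.04 m and linear speed of cassette_1 above 0.4 m/s) or (horizontal distance between cassette_2 and tray below 0.04 m and z of cassette_2 in the frame of tray below 0.04 m and linear speed of cassette_2 above 0.4 m/s) or (horizontal distance between cassette_3 and tray below 0.04 m and z of cassette_3 in the frame of tray below 0.04 m and linear speed of cassette_3 above 0.4 m/s)).
It fails at once if the tray is shoved more than 40 mm along the bench (distance of tray from where it was at the start of the episode above 0.04 m).
It fails at once if the tape roll, the bottle or the screwdriver is moved by more than 30 mm (distance of any of tape_brown, wash_bottle, driver from where it was at the start of the episode above 0.03 m).
It also fails if it takes over 64 s, if anything falls off the work surface, if the arm or the gripper's body presses on something with over 40 N, if the wrist force passes 120 N, or if a joint passes its speed limit or range.

### The arm

A 6-joint arm with a two-finger parallel gripper is mounted at the origin on a cart in front of the work surface, level with it; the furniture and walls round the work are solid. World frame = base frame: x ahead of the robot, y to its left, z up, the work surface at z = 0. Lengths are in m, angles in rad, forces in N, time in s.
With the tool pointing down it reaches from about 0.25 to 0.775 m from the base axis. Payload 4 kg.
Tool frame: the origin (TCP) lies between the finger pads; the fingertips stand 14 mm ahead of it and the grasp point (between the pads) lies 5 mm behind it; z points along the fingers, y is the line along which they close (so a half turn about z gives the same grasp; the last joint's range is limited). The gripper opens to 94 mm and grips with 3 to 60 N. Pads are 16 mm wide; open, the fingers measure 119 mm over their backs; the gripper's body (75 mm by 177 mm) begins 78 mm behind the grasp point.
Start: joints at [1.04, 0.087, 1.371, -0, 1.684, -0.103], TCP at [0.228, 0.5, 0.22] pointing down, gripper open.
Joint ranges: [-3.1, 3.1], [-0.76, 2.03], [0.27, 2.55], [-1.08, 4.22], [0.17, 2.65], [-2.57, 2.57]. Speed limits (rad/s): [2.79, 2.79, 3.14, 3.14, 3.14, 3.14].

### API

Orientations are given as a 3x3 rotation matrix whose columns are the frame's x, y, z axes.
In Python, from cell import env, vision, workorder, boxes_of, spot_point gives the robot as it stands. The module is installed in compiled form; this text tells all that it offers.
- The arm moves only by the tool send_rows, never from a script. Its arguments are lists of equal length, an entry for each row: "dp": the shift along the tool's x, y, z in m, a list of three; "twist": the turn, a rotation vector about the tool's x, y, z in rad, a list of three; "jaw": the closure in counts, from 0 (fully open) to 255 (shut). In form: {"dp": [[dx, dy, dz], ...], "twist": [[ax, ay, az], ...], "jaw": [jaw, ...]}. A call has 1 to 10 rows; each row is the pose to reach, as a shift and turn from the pose commanded when the call began, along the tool's axes at that moment; what a row does not reach only later rows make up. A row lasts 1/10 s, in which the tool goes at most 50 mm and 8.59 degrees, less where a joint would pass 70% of its speed; a pose out of reach is approached as far as the arm can. A call with a gripper value outside its range is refused whole. The fingers move at their own pace and stop on an object; the grip force is fixed at half the most. Time passes only in rows, so rows that repeat a pose let the fingers close. It gives the time, the measured TCP pose, the force, the opening and the grip force at its end, in the units of the state.
- env.observe(): the state, without advancing time (a new reading comes with each control period).
- vision.read_camera(name): name is "scene" or "side" or "wrist"; returns a dict with "color" (400x640x3 uint8, red, green, blue), "fx", "fy", "cx", "cy" (pixels), "rvec" (rotation vector, rad) and "tvec" (3), from world to camera coordinates, as OpenCV has them. Camera axes: x right, y down, z forward; pixel columns grow to the right and rows downward; lengths in m; the calibration is good to about 2 mm. A picture is of the moment at which its call begins. There is no depth.
- workorder.job_done(): hands the job in; it is judged then, once.
Trained networks look in a picture, given as the dict that the camera call returned (one of the last four; its "shot" number tells which), for a name from the list of things; names that differ only in an ending like _2 or _b are one class to them, and where a whole thing is asked for, a point or a joint stands for the part that bears it (a point fixed in the world has none). Each returns a list of dicts, best first, with "p" (0 to 1); they miss things now and then, are a little off and sometimes report something else, mostly with a low value. They report only what shows in the picture. A call takes as long as a camera call. They do not tell look-alikes from the thing itself.
- boxes_of(name, picture): "location" ([column, row] in pixels, amid what is visible of it).
- spot_point(name, picture): "location" ([column, row] in pixels: a listed point, or the origin of a listed thing).
The state is a dict: "time": time; "qpos": joint angles; "joint_velocities": joint speeds; "joint_torque": joint torques, N m; "position": TCP position; "eef_rot": TCP orientation; "force": force on the tool from outside, world axes, zero at the start; "torque": the same for the moment, N m; "width": finger opening in m; "finger_force": force on a finger pad.
Only numpy, scipy, OpenCV 4.12 (cv2) and the standard library are available. Lean on these libraries where they do the work, as an engineer would, in place of code of your own. Each camera call takes 0.05 s, during which the arm holds its last target. There are 200 camera calls.

## Working session

There is one attempt and no reset: what is moved stays moved. The work goes in short steps, Python scripts to look and compute and a tool call to move; the robot and the scene stay as the last step left them, time stands still between calls to the robot, and variables do not carry over. Pictures are saved under pics/ and viewed, at most 10 in all, crops included, and the job is handed in when it is done.

Besides the shell and the picture viewer there is one more tool, called after "Request:" as name(argument=value, ...) on one line, values as JSON. send_rows: Moves the arm, as the interface text tells. Its arguments: {"type":"object","properties":{"dp":{"type":"array","items":{"type":"array","items":{"type":"number"}}},"twist":{"type":"array","items":{"type":"array","items":{"type":"number"}}},"jaw":{"type":"array","items":{"type":"number"}}},"required":["dp","twist","jaw"]}

```bash
mkdir -p pics; cat > h.py <<'E'
import numpy as np, cv2
from cell import env, vision, workorder, boxes_of, spot_point
def cam(p):
    R=cv2.Rodrigues(np.array(p["rvec"],float))[0]; t=np.array(p["tvec"],float).ravel()
    K=np.array([[p["fx"],0,p["cx"]],[0,p["fy"],p["cy"]],[0,0,1.]]); return K,R,t
def ray(p,uv):
    K,R,t=cam(p); d=R.T@np.linalg.solve(K,[uv[0],uv[1],1.]); return -R.T@t,d
def onplane(p,uv,z):
    c,d=ray(p,uv); return c+d*(z-c[2])/d[2]
def proj(p,X):
    K,R,t=cam(p); X=np.atleast_2d(X); q=(X@R.T+t)@K.T; return q[:,:2]/q[:,2:]
def tri(prs):
    A=0;b=0
    for p,uv in prs:
        c,d=ray(p,uv); d=d/np.linalg.norm(d); M=np.eye(3)-np.outer(d,d); A=A+M; b=b+M@c
    return np.linalg.solve(A,b)
def save(p,n,crop=None,s=1):
    im=p["color"][:,:,::-1]
    if crop: im=im[crop[1]:crop[3],crop[0]:crop[2]]
    cv2.imwrite("pics/"+n,cv2.resize(im,None,fx=s,fy=s,interpolation=cv2.INTER_CUBIC))
E
python3 - <<'E'
from h import *
a=vision.read_camera("scene");b=vision.read_camera("side")
save(a,"scene0.png",s=1.25);save(b,"side0.png",s=1.25)
import pickle;pickle.dump((a,b),open("p0.pkl","wb"))
for n in ["rack","cassette_1","tray","tape_brown","wash_bottle","driver"]:
  for nm,p in (("scene",a),("side",b)):
    print(n,nm,[(np.round(d["location"],1).tolist(),round(d["p"],2)) for d in boxes_of(n,p)][:5],"| spot",[(np.round(d["location"],1).tolist(),round(d["p"],2)) for d in spot_point(n,p)][:5])
for p in(a,b):
  K,R,t=cam(p);print(-R.T@t,R[2],p["fx"])
s=env.observe();print(s)
E
```

```text
rack scene [([287.4, 155.3], 0.68)] | spot [([275.0, 150.3], 0.91)]
rack side [([309.9, 173.5], 0.76)] | spot [([302.4, 165.5], 0.81)]
cassette_1 scene [([259.8, 125.4], 0.95), ([270.0, 159.7], 0.89), ([264.0, 141.0], 0.72)] | spot [([260.7, 129.1], 0.84), ([274.2, 160.1], 0.57), ([272.5, 144.8], 0.56)]
cassette_1 side [([291.0, 165.3], 0.84), ([297.5, 146.7], 0.73), ([295.0, 153.5], 0.67)] | spot [([298.1, 169.7], 0.78), ([300.7, 153.2], 0.75), ([299.3, 161.0], 0.66)]
tray scene [([279.5, 215.8], 0.88), ([351.8, 325.3], 0.87)] | spot [([353.1, 330.4], 0.95), ([279.2, 219.3], 0.88)]
tray side [([297.5, 317.5], 0.88), ([276.7, 215.5], 0.73), ([297.6, 145.0], 0.26)] | spot [([296.3, 319.4], 0.86), ([276.4, 216.0], 0.8)]
tape_brown scene [([342.7, 178.3], 0.8)] | spot [([341.8, 187.0], 0.55)]
tape_brown side [([345.0, 200.8], 0.5), ([310.3, 176.2], 0.32)] | spot []
wash_bottle scene [([352.9, 205.6], 0.95)] | spot [([354.6, 212.0], 0.65)]
wash_bottle side [([349.1, 220.5], 0.83)] | spot [([344.5, 226.6], 0.91), ([349.0, 207.1], 0.53)]
driver scene [([333.8, 263.3], 0.58)] | spot [([328.
[... 404 characters left out ...]
02312e-01]), 'joint_velocities': array([-4.06813716e-04,  2.16341852e-03,  5.68551116e-04,  9.43223526e-04,
       -1.82990592e-03, -4.20393795e-05]), 'joint_torque': array([-6.03564531e-04, -3.40017629e+01, -3.02604961e+01,  7.17892754e-02,
        2.33732356e-02,  1.75245469e-05]), 'position': array([0.22820621, 0.50042533, 0.21947589]), 'eef_rot': array([[-9.09867290e-01,  4.14899401e-01,  3.34417446e-05],
       [ 4.14899402e-01,  9.09867290e-01,  2.14301002e-05],
       [-2.15362138e-05,  3.33735070e-05, -9.99999999e-01]]), 'force': array([-0.25066313,  0.24006987, -0.40554554]), 'torque': array([-0.04844251,  0.02208842, -0.00142608]), 'finger_force': 0.0, 'width': 0.09386237028015883}
```

View scenes.

View pics/scene0.png

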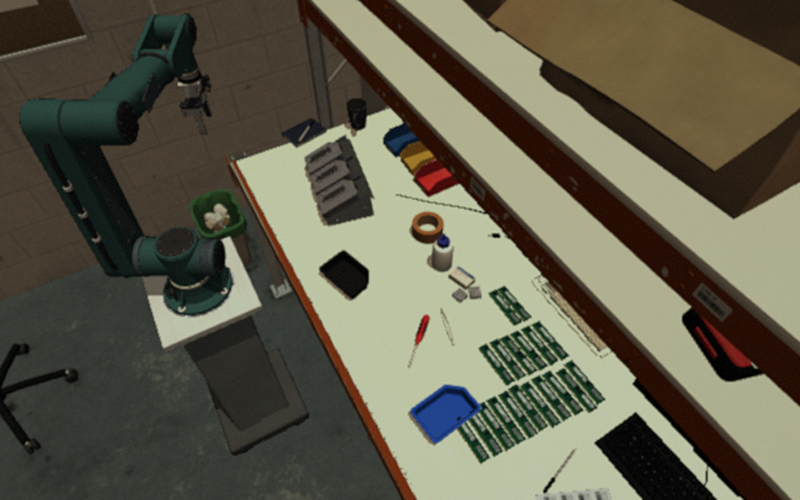

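View pics/side0.png

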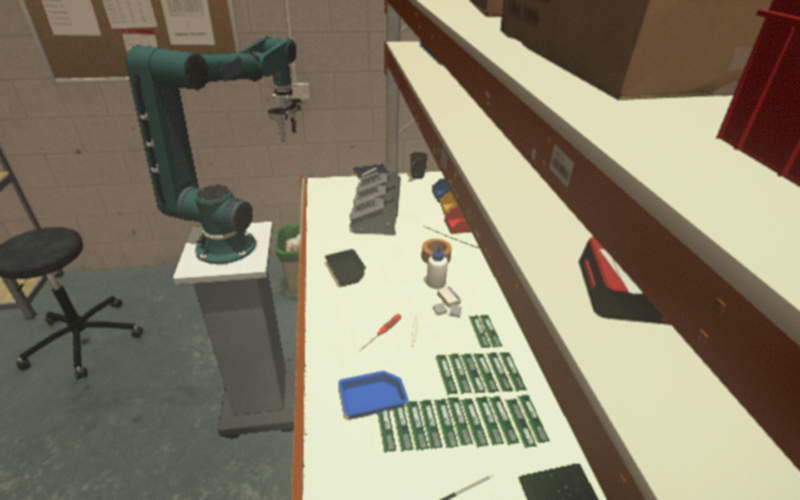

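```bash
python3 - <<'E'
from h import *;import pickle
a,b=pickle.load(open("p0.pkl","rb"))
print("rack spot",tri([(a,[275,150.3]),(b,[302.4,165.5])]))
for q,r in (((260.7,129.1),(300.7,153.2)),((272.5,144.8),(299.3,161)),((274.2,160.1),(298.1,169.7))): print("cas",tri([(a,q),(b,r)]))
for q,r in (((353.1,330.4),(296.3,319.4)),((279.2,219.3),(276.4,216))): print("tray",tri([(a,q),(b,r)]),onplane(a,q,0),onplane(b,r,0))
print("bottle",onplane(a,(354.6,212),0),onplane(b,(344.5,226.6),0));print("tape",onplane(a,(341.8,187),0));print("driver",onplane(a,(328.9,271.6),0),onplane(b,(301.2,265.2),0))
E
```

```text
rack spot [0.56653772 0.12435218 0.05269912]
cas [0.58210446 0.32798067 0.01106237]
cas [0.55703982 0.13269712 0.07741214]
cas [0.53611105 0.05970463 0.06743585]
tray [ 0.45121142 -0.71075467 -0.01591554] [ 0.44752727 -0.7156008   0.        ] [ 0.44980768 -0.7229402   0.        ]
tray [ 0.42442031 -0.19710238  0.00805963] [ 4.31241581e-01 -1.88270812e-01  2.22044605e-16] [ 4.20313345e-01 -1.91082173e-01  1.11022302e-16]
bottle [ 0.7107512  -0.30409697  0.        ] [ 6.92873938e-01 -2.96570436e-01  1.11022302e-16]
tape [ 0.73421012 -0.16521983  0.        ]
driver [ 0.48660727 -0.48810826  0.        ] [ 4.91590919e-01 -4.92179702e-01  1.11022302e-16]
```

```bash
python3 - <<'E'
from h import *;import pickle
a,b=pickle.load(open("p0.pkl","rb"))
save(a,"crop0.png",(210,95,360,245),4)
w=vision.read_camera("wrist");K,R,t=cam(w);s=env.observe()
print("wrist cam in tool",s["eef_rot"].T@(-R.T@t-s["position"]),"\n",s["eef_rot"].T@R.T,w["fx"])
E
```

```text
wrist cam in tool [ 0.07852109 -0.00023452 -0.16507898] 
 [[-1.08153365e-04 -9.63255752e-01 -2.68585824e-01]
 [ 9.99999312e-01  2.09588790e-04 -1.15434573e-03]
 [ 1.16822274e-03 -2.68585764e-01  9.63255066e-01]] 339.98156050654757
```

View pics/crop0.png

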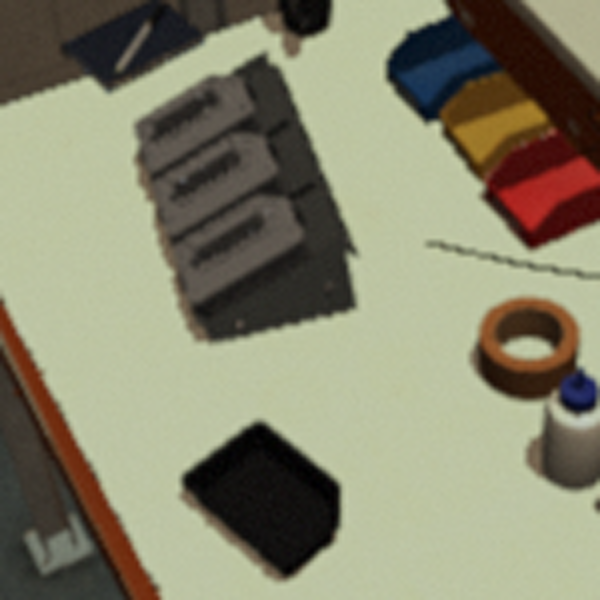

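Request:
send_rows(dp=[[-0.332, -0.266, -0.13], [-0.332, -0.266, -0.13], [-0.332, -0.266, -0.13], [-0.332, -0.266, -0.13], [-0.332, -0.266, -0.13], [-0.332, -0.266, -0.13], [-0.332, -0.266, -0.13], [-0.332, -0.266, -0.13], [-0.332, -0.266, -0.13], [-0.332, -0.266, -0.13]], twist=[[0, 0, -0.4277], [0, 0, -0.4277], [0, 0, -0.4277], [0, 0, -0.4277], [0, 0, -0.4277], [0, 0, -0.4277], [0, 0, -0.4277], [0, 0, -0.4277], [0, 0, -0.4277], [0, 0, -0.4277]], jaw=[0, 0, 0, 0, 0, 0, 0, 0, 0, 0])

```text
time: 2.35
position: [0.4222, 0.1164, 0.3512]
eef_rot: [[-1.0, 0.009, 0.004], [0.009, 1.0, -0.001], [-0.004, -0.001, -1.0]]
force: [-0.7, -0.4, -0.6]
width: 0.0938
finger_force: 0.0
```

```bash
python3 - <<'E'
from h import *;import pickle
w=vision.read_camera("wrist");s=env.observe();pickle.dump((w,s),open("w1.pkl","wb"))
save(w,"w1.png",s=1.25);print(s["time"],s["position"],s["eef_rot"].round(3).tolist())
for n in ["cassette_1","tray"]:
    print(n,[(np.round(d["location"],1).tolist(),round(d["p"],2)) for d in boxes_of(n,w)][:5],"| spot",[(np.round(d["location"],1).tolist(),round(d["p"],2)) for d in spot_point(n,w)][:5])
E
```

```text
2.4 [0.42122404 0.11828618 0.35037575] [[-1.0, 0.006, 0.002], [0.006, 1.0, 0.0], [-0.002, 0.0, -1.0]]
cassette_1 [([434.7, 245.3], 0.98), ([280.8, 243.1], 0.97), ([355.7, 256.1], 0.73)] | spot [([285.5, 245.7], 0.92), ([354.1, 254.8], 0.72), ([420.9, 264.8], 0.68)]
tray [([94.6, 163.3], 0.75)] | spot [([106.9, 160.8], 0.74)]
```

View pics/w1.png

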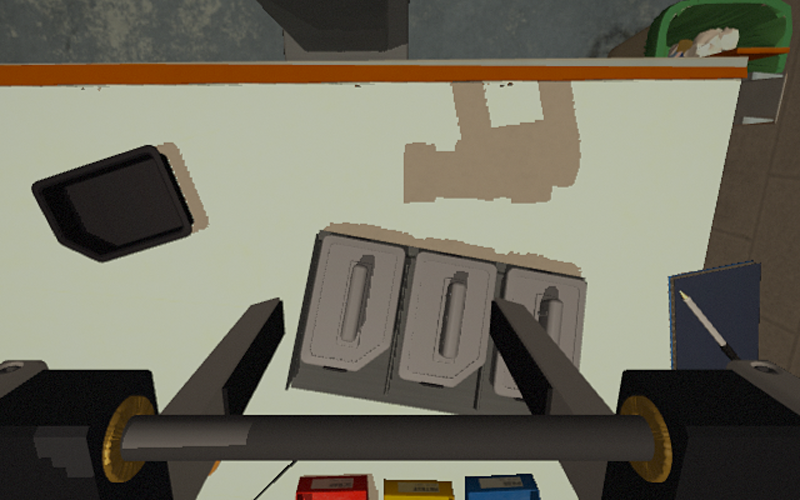

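```bash
cat > fit.py <<'E'
from h import *
from scipy.optimize import least_squares, minimize
def Rz(a): return cv2.Rodrigues(np.array([0,0,a],float))[0]
def Ry(a): return cv2.Rodrigues(np.array([0,a,0],float))[0]
P=np.deg2rad(25)
def out(L,W,c): return np.array([[-L/2,-W/2],[L/2,-W/2],[L/2,W/2-c],[L/2-c,W/2],[-L/2,W/2]])
def caspts(x,y,yaw,lane): # lid top outline, cut c
    o=np.c_[out(.142,.094,.030),np.full(5,.042)]
    q=o@Ry(-P).T+[-.014,lane,.046]
    return q@Rz(yaw).T+[x,y,0]
def silh(p,pts):
    m=np.zeros((400,640),np.uint8); h=cv2.convexHull(proj(p,pts).astype(np.float32))
    cv2.fillConvexPoly(m,np.round(h*256).astype(np.int32),255,lineType=cv2.LINE_AA,shift=8); return m.astype(float)/255
def traypts(x,y,yaw):
    a=np.c_[out(.157,.109,.034),np.full(5,.033)]; b=np.c_[out(.134,.086,.028),np.zeros(5)]
    return np.r_[a,b]@Rz(yaw).T+[x,y,0]
def fittray(p,x0,win=60,thr=62):
    """sub-pixel: distances of dark blob contour to the projected hull"""
    uv=proj(p,traypts(*x0)); c=uv.mean(0)
    g=cv2.GaussianBlur(p["color"].max(2),(3,3),0); m=(g<thr).astype(np.uint8)
    n,l,st,ce=cv2.connectedComponentsWithStats(m)
    k=l[int(c[1]),int(c[0])]; blob=(l==k).astype(np.uint8)
    ct=max(cv2.findContours(blob,cv2.RETR_EXTERNAL,cv2.CHAIN_APPROX_NONE)[0],key=cv2.contourArea)[:,0].astype(np.float32)
    def f(v):
        h=cv2.convexHull(proj(p,traypts(*v)).astype(np.float32))
        return np.array([cv2.pointPolygonTest(h,(float(q[0]),float(q[1])),True)-.5 for q in ct])
    r=least_squares(f,x0,loss="soft_l1",f_scale=.5,diff_step=1e-4,x_scale=[.1,.1,1])
    return r.x,np.sqrt(np.mean(r.fun**2)),blob.sum(),f(r.x)
E
python3 - <<'E'
from fit import *;import pickle
w,s=pickle.load(open("w1.pkl","rb"))
A=np.array([[321,236],[302,353],[358,371],[387,347],[406,249]])/1.25
B=np.array([[413,252],[398,369],[450,386],[490,352],[497,265]])/1.25
f=lambda v:np.r_[proj(w,caspts(*v,-.106))-A,proj(w,caspts(*v,0))-B].ravel()
r=least_squares(f,[.56,.15,-.16],loss="soft_l1");print("rack",r.x,r.fun.reshape(-1,2).round(1).tolist())
c=onplane(w,(92.,163.),.02);print(c)
x,e,n,res=fittray(w,[c[0],c[1],-1.25]);print("tray",x,e,n,np.abs(res).max(), np.median(res))
im=w["color"][:,:,::-1].copy()
for q in ([caspts(*r.x,l) for l in(-.106,0,.106)]+[traypts(*x)[:5]]): cv2.polylines(im,[np.round(proj(w,q)*16).astype(int)],True,(0,0,255),1,cv2.LINE_AA,4)
cv2.imwrite("pics/ov1.png",cv2.resize(im[90:340,:500],None,fx=1.6,fy=1.6,interpolation=cv2.INTER_CUBIC))
E
```

```text
rack [ 0.56682437  0.1770891  -0.17329329] [[0.5, -2.3], [-3.0, 7.9], [0.1, 0.5], [2.4, 0.3], [-1.0, -1.9], [1.9, -3.0], [-0.8, 6.7], [4.5, 0.1], [-3.2, 7.9], [-0.0, -2.8]]
[ 0.41607552 -0.20311607  0.02      ]
tray [ 0.42035458 -0.19857498 -1.28243155] 1.141592454896497 7924 3.375660782163105 0.8223204436618777
```

View pics/ov1.png

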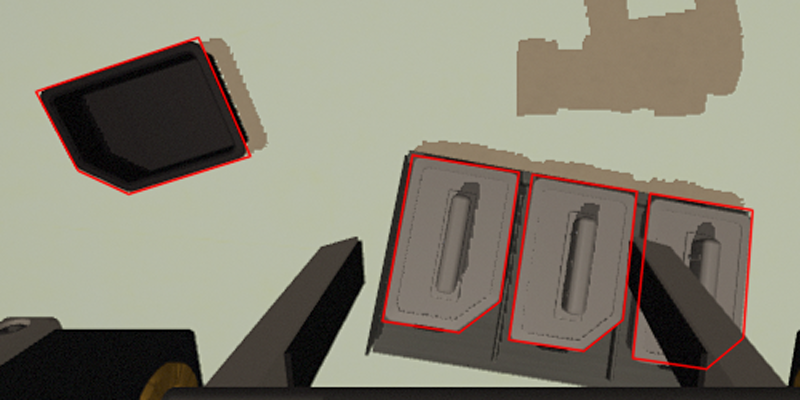

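```bash
cat > mv.py <<'E'
from fit import *
from scipy.spatial.transform import Rotation as Ro
RACK=(0.5668,0.1771,-0.1733)
F=np.diag([-1.,1,-1])
def cas(lane):
    R=Rz(RACK[2])@Ry(-P); return R, Rz(RACK[2])@np.array([-.014,lane,.046])+[RACK[0],RACK[1],0]
def go(p,R,s=None,n=""):
    s=s or env.observe(); r=s["eef_rot"]
    print(n,"dp",(r.T@(np.array(p)-s["position"])).round(4).tolist(),"tw",Ro.from_matrix(r.T@R).as_rotvec().round(4).tolist())
E
python3 - <<'E'
from mv import *
s=env.observe();print(s["time"],s["position"],s["qpos"].round(3))
for l in (-.106,0,.106):
    R,o=cas(l); print(l,o+R@[0,0,.06]); go(o+R@[0,0,.110],R@F,n="pre"); go(o+R@[0,0,.06],R@F,n="gr")
E
```

```text
2.6 [0.41920923 0.12182769 0.34896086] [ 1.520e-01 -1.540e-01  1.350e+00  1.000e-03  1.947e+00 -1.420e+00]
-0.106 [0.50975444 0.07947426 0.10037847]
pre dp [-0.0699, -0.0389, 0.2032] tw [0.0386, -0.4363, 0.1725]
gr dp [-0.0907, -0.0426, 0.2485] tw [0.0386, -0.4363, 0.1725]
0 [0.52803243 0.1838865  0.10037847]
pre dp [-0.0884, 0.0654, 0.2032] tw [0.0386, -0.4363, 0.1725]
gr dp [-0.1092, 0.0617, 0.2485] tw [0.0386, -0.4363, 0.1725]
0.106 [0.54631042 0.28829873 0.10037847]
pre dp [-0.1069, 0.1698, 0.2032] tw [0.0386, -0.4363, 0.1725]
gr dp [-0.1277, 0.1661, 0.2485] tw [0.0386, -0.4363, 0.1725]
```

Request:
send_rows(dp=[[-0.07, -0.039, 0.203], [-0.07, -0.039, 0.203], [-0.07, -0.039, 0.203], [-0.07, -0.039, 0.203], [-0.07, -0.039, 0.203], [-0.07, -0.039, 0.203], [-0.07, -0.039, 0.203], [-0.07, -0.039, 0.203]], twist=[[0.0386, -0.4363, 0.1725], [0.0386, -0.4363, 0.1725], [0.0386, -0.4363, 0.1725], [0.0386, -0.4363, 0.1725], [0.0386, -0.4363, 0.1725], [0.0386, -0.4363, 0.1725], [0.0386, -0.4363, 0.1725], [0.0386, -0.4363, 0.1725]], jaw=[80, 80, 80, 80, 80, 80, 80, 80])

```text
time: 3.4
position: [0.4911, 0.0828, 0.1493]
eef_rot: [[-0.89, 0.173, 0.421], [0.157, 0.985, -0.073], [-0.427, 0.001, -0.904]]
force: [-0.1, 0.3, 0.1]
width: 0.0644
finger_force: 0.0
```

```bash
python3 - <<'E'
from mv import *
w=vision.read_camera("wrist");save(w,"w2.png");s=env.observe();print(s["time"],s["position"],s["force"],s["width"])
R,o=cas(-.106); go(o+R@[0,0,.06],R@F,n="gr");print(np.round(s["eef_rot"]-R@F,3))
print("grip",proj(w,o+np.array([[-.04,0,.072],[.04,0,.072]])@R.T))
E
```

```text
3.45 [0.49124226 0.08265051 0.14948117] [-0.24298829  0.87180427 -0.12398824] 0.0645463794248964
gr dp [0.004, 0.0, 0.0524] tw [0.0009, 0.0055, -0.0014]
[[ 0.003  0.001  0.005]
 [ 0.001 -0.     0.   ]
 [-0.005  0.001  0.002]]
grip [[309.65961393 169.98818507]
 [309.72771966 287.62672008]]
```

View pics/w2.png

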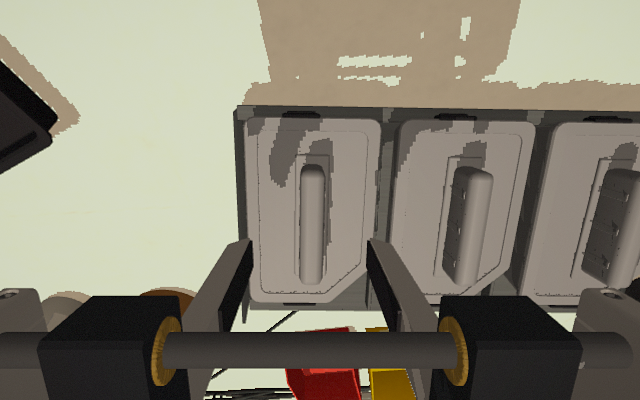

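Request:
send_rows(dp=[[0.004, 0.001, 0.02], [0.006, 0.001, 0.04], [0.007, 0.0015, 0.052], [0.007, 0.0015, 0.052], [0.007, 0.0015, 0.052], [0.007, 0.0015, 0.052], [0.007, 0.0015, 0.052], [0.007, 0.0015, 0.052], [0.007, 0.0015, 0.052]], twist=[[0, 0.0055, 0], [0, 0.0055, 0], [0, 0.0055, 0], [0, 0.0055, 0], [0, 0.0055, 0], [0, 0.0055, 0], [0, 0.0055, 0], [0, 0.0055, 0], [0, 0.0055, 0]], jaw=[80, 80, 80, 80, 255, 255, 255, 255, 255])

```text
time: 4.35
position: [0.5058, 0.0805, 0.0969]
eef_rot: [[-0.894, 0.175, 0.413], [0.159, 0.985, -0.073], [-0.419, 0.0, -0.908]]
force: [-0.1, -0.5, -0.4]
width: 0.0276
finger_force: 0.0
```

```bash
python3 - <<'E'
from mv import *
s=env.observe();print(s["time"],s["position"],s["force"],s["torque"],s["width"],s["finger_force"])
R,o=cas(-.106);print("in cas",R.T@(s["position"]-o));print(np.round(s["eef_rot"]-R@F,3))
E
```

```text
4.35 [0.50575092 0.08045478 0.09687029] [-0.13799817 -0.46631926 -0.38104912] [ 0.04016244  0.17361766 -0.00643606] 0.027595838608121762 0.0
in cas [-0.00520992  0.00027549  0.05855858]
[[-0.001  0.002 -0.003]
 [ 0.002 -0.    -0.   ]
 [ 0.003  0.    -0.002]]
```

Request:
send_rows(dp=[[0, 0, 0], [0, 0, 0], [0, 0, 0], [0, 0, 0], [0, 0, 0]], twist=[[0, 0, 0], [0, 0, 0], [0, 0, 0], [0, 0, 0], [0, 0, 0]], jaw=[255, 255, 255, 255, 255])

```text
time: 4.85
position: [0.5057, 0.0805, 0.0965]
eef_rot: [[-0.894, 0.175, 0.412], [0.159, 0.985, -0.073], [-0.419, 0.0, -0.908]]
force: [-1.0, 0.4, 0.6]
width: 0.0162
finger_force: 30.0
```

Request:
send_rows(dp=[[0, 0, -0.005], [0, 0, -0.015], [0, 0, -0.025], [0, 0, -0.025], [0, 0, -0.025], [0, 0, -0.025], [0, 0, -0.025]], twist=[[0, 0, 0], [0, 0, 0], [0, 0, 0], [0, 0, 0], [0, 0, 0], [0, 0, 0], [0, 0, 0]], jaw=[255, 255, 255, 255, 255, 255, 255])

```text
time: 5.55
position: [0.495, 0.0822, 0.1185]
eef_rot: [[-0.895, 0.175, 0.411], [0.158, 0.985, -0.073], [-0.418, -0.0, -0.909]]
force: [1.3, 0.6, -2.0]
width: 0.0161
finger_force: 30.0
```

```bash
python3 - <<'E'
from mv import *
for i in range(4):
  w=vision.read_camera("wrist");s=env.observe();print(s["time"],s["position"],s["force"],s["torque"],s["width"],s["finger_force"])
save(w,"w3.png")
import pickle;pickle.dump((w,s),open("w3.pkl","wb"))
E
```

```text
5.6 [0.49504353 0.08216281 0.11856469] [ 0.55057846  1.19718184 -0.89846732] [ 0.08442717  0.29719475 -0.00508796] 0.015285600517342682 29.97254490852356
5.65 [0.49510871 0.08216354 0.11862824] [-0.08763711  0.57454227 -0.88628313] [ 0.04195261  0.29523293 -0.00873738] 0.0159031319069847 29.97259497642517
5.7 [0.49512752 0.08219816 0.1186643 ] [-0.70308523  0.2074296  -1.85514426] [ 0.09470787  0.30528114 -0.03430919] 0.01566165970061917 29.97245818376541
5.75 [0.49520001 0.08222313 0.11877682] [-1.00283271  0.65173726 -0.6266019 ] [0.10940123 0.29836094 0.02186675] 0.01573609955735242 29.9725404381752
```

Request:
send_rows(dp=[[0, 0, 0.01], [0, 0, 0.02], [0, 0, 0.0245], [0, 0, 0.0245], [0, 0, 0.0245], [0, 0, 0.0245], [0, 0, 0.0245], [0, 0, 0.0245]], twist=[[0, 0, 0], [0, 0, 0], [0, 0, 0], [0, 0, 0], [0, 0, 0], [0, 0, 0], [0, 0, 0], [0, 0, 0]], jaw=[255, 255, 255, 255, 80, 80, 80, 80])

```text
time: 6.55
position: [0.5055, 0.0805, 0.0969]
eef_rot: [[-0.894, 0.174, 0.412], [0.158, 0.985, -0.073], [-0.419, -0.0, -0.908]]
force: [-0.3, 0.4, 0.6]
width: 0.0442
finger_force: 0.0
```

Request:
send_rows(dp=[[0, 0, -0.02], [0, 0, -0.05], [0, 0.03, -0.05], [0, 0.08, -0.05], [0, 0.106, -0.05], [0, 0.106, -0.05], [0, 0.106, -0.05], [0, 0.106, -0.05]], twist=[[0, 0, 0], [0, 0, 0], [0, 0, 0], [0, 0, 0], [0, 0, 0], [0, 0, 0], [0, 0, 0], [0, 0, 0]], jaw=[80, 80, 80, 80, 80, 80, 80, 80])

```text
time: 7.35
position: [0.503, 0.1875, 0.142]
eef_rot: [[-0.894, 0.175, 0.412], [0.159, 0.984, -0.074], [-0.418, -0.001, -0.908]]
force: [-0.4, -0.5, -0.3]
width: 0.0645
finger_force: 0.0
```

```bash
python3 - <<'E'
from mv import *
w=vision.read_camera("wrist");s=env.observe();print(s["time"],s["position"],s["force"],s["torque"],s["width"])
R,o=cas(0);print("in cas",R.T@(s["position"]-o));go(o+R@[-.005,0,.0585],R@F)
save(w,"w4.png")
import pickle;pickle.dump((w,s),open("w4.pkl","wb"))
E
```

```text
7.4 [0.50312644 0.18730539 0.14209285] [-0.6155477  -0.57877381 -0.23349092] [ 0.02843539  0.22342904 -0.02799256] 0.06416093490831168
in cas [-0.00513942 -0.00092695  0.10842328]
 dp [-0.0004, 0.001, 0.0499] tw [-0.0021, -0.0045, -0.003]
```

View pics/w4.png

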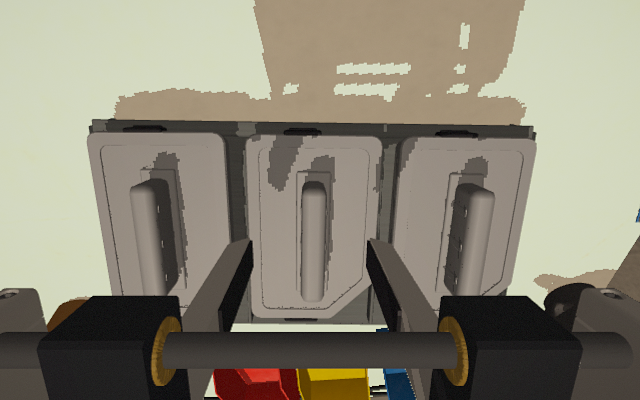

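Request:
send_rows(dp=[[0, 0.002, 0.02], [0, 0.002, 0.04], [0, 0.002, 0.05], [0, 0.002, 0.05], [0, 0.002, 0.05], [0, 0.002, 0.05], [0, 0.002, 0.05], [0, 0.002, 0.05], [0, 0.002, 0.05], [0, 0.002, 0.05]], twist=[[0, -0.0045, 0], [0, -0.0045, 0], [0, -0.0045, 0], [0, -0.0045, 0], [0, -0.0045, 0], [0, -0.0045, 0], [0, -0.0045, 0], [0, -0.0045, 0], [0, -0.0045, 0], [0, -0.0045, 0]], jaw=[80, 80, 80, 255, 255, 255, 255, 255, 255, 255])

```text
time: 8.4
position: [0.524, 0.1865, 0.0971]
eef_rot: [[-0.892, 0.175, 0.416], [0.158, 0.985, -0.075], [-0.422, -0.001, -0.906]]
force: [-2.3, -0.4, 2.2]
width: 0.0157
finger_force: 30.0
```

Request:
send_rows(dp=[[0, 0, 0], [0, 0, 0], [0, 0, -0.005], [0, 0, -0.015], [0, 0, -0.025], [0, 0, -0.025], [0, 0, -0.025], [0, 0, -0.025]], twist=[[0, 0, 0], [0, 0, 0], [0, 0, 0], [0, 0, 0], [0, 0, 0], [0, 0, 0], [0, 0, 0], [0, 0, 0]], jaw=[255, 255, 255, 255, 255, 255, 255, 255])

```text
time: 9.2
position: [0.513, 0.1885, 0.1183]
eef_rot: [[-0.893, 0.175, 0.414], [0.158, 0.985, -0.074], [-0.421, -0.001, -0.907]]
force: [-0.0, -0.2, -6.1]
width: 0.0156
finger_force: 30.0
```

```bash
python3 - <<'E'
from mv import *
for i in range(4):
  w=vision.read_camera("wrist");s=env.observe();print(s["time"],s["position"],s["force"],s["torque"],s["width"],s["finger_force"])
E
```

```text
9.25 [0.51308534 0.18852308 0.11831812] [ 0.34413572  0.44325114 -5.93335264] [0.17799629 0.76836511 0.0355861 ] 0.015525071538957592 29.963024854660034
9.3 [0.51325894 0.18852463 0.11848168] [ 0.32813428 -0.26446103 -5.9850858 ] [0.19560622 0.76718863 0.02726553] 0.016017476786276765 29.963129460811615
9.35 [0.51342331 0.18853739 0.11866759] [ 0.28554038 -0.18101073 -5.74142924] [0.18202973 0.72844428 0.00729868] 0.015884638803122925 29.96315360069275
9.4 [0.51354584 0.18854412 0.11885117] [-0.51128473  0.40959003 -5.27491437] [0.12566715 0.79129831 0.00380847] 0.015861737342676232 29.963080286979675
```

```bash
python3 - <<'E'
from mv import *
s=env.observe();r=s["eef_rot"]
up=np.array([0,0,.13]);print("up",(r.T@up).round(4))
T=(.4204,-.1986,-1.2824);Rt=Rz(T[2])@F
v=np.array([*T[:2],0])+Rz(T[2])@[0,.17,.25]
go(v,Rt,dict(position=s["position"]+up,eef_rot=r));print(v,s["qpos"])
E
```

```text
up [-5.480e-02 -1.000e-04 -1.179e-01]
 dp [-0.1164, -0.3214, 0.0531] tw [0.2402, 0.3901, 1.0888]
[ 0.58337921 -0.15024942  0.25      ] [ 0.38717796 -0.11680704  1.83802771 -0.26137582  1.06068666 -0.92166236]
```

Request:
send_rows(dp=[[-0.01, 0, -0.02], [-0.025, 0, -0.05], [-0.04, 0, -0.085], [-0.055, 0, -0.118], [-0.055, 0, -0.118]], twist=[[0, 0, 0], [0, 0, 0], [0, 0, 0], [0, 0, 0], [0, 0, 0]], jaw=[255, 255, 255, 255, 255])

```text
time: 9.9
position: [0.5172, 0.1898, 0.2582]
eef_rot: [[-0.886, 0.174, 0.429], [0.16, 0.985, -0.069], [-0.435, 0.007, -0.9]]
force: [2.3, 0.9, -4.8]
width: 0.0156
finger_force: 30.0
```

Request:
send_rows(dp=[[-0.012, -0.032, 0.005], [-0.023, -0.064, 0.01], [-0.035, -0.096, 0.016], [-0.047, -0.129, 0.021], [-0.058, -0.161, 0.027], [-0.07, -0.193, 0.032], [-0.081, -0.225, 0.037], [-0.093, -0.257, 0.042], [-0.105, -0.289, 0.048], [-0.116, -0.321, 0.053]], twist=[[0.024, 0.039, 0.109], [0.048, 0.078, 0.218], [0.072, 0.117, 0.327], [0.096, 0.156, 0.436], [0.12, 0.195, 0.544], [0.144, 0.234, 0.653], [0.168, 0.273, 0.762], [0.192, 0.312, 0.871], [0.216, 0.351, 0.98], [0.24, 0.39, 1.089]], jaw=[255, 255, 255, 255, 255, 255, 255, 255, 255, 255])

```text
time: 10.9
position: [0.5835, -0.1514, 0.2476]
eef_rot: [[-0.279, 0.96, -0.002], [0.96, 0.279, 0.002], [0.002, -0.002, -1.0]]
force: [0.4, 0.1, -6.0]
width: 0.0158
finger_force: 30.0
```

Request:
send_rows(dp=[[0, 0, 0], [0, 0, 0], [0, 0, 0], [0, 0, 0]], twist=[[0, 0, 0], [0, 0, 0], [0, 0, 0], [0, 0, 0]], jaw=[255, 255, 255, 255])

```text
time: 11.3
position: [0.5832, -0.1484, 0.2505]
eef_rot: [[-0.286, 0.958, 0.001], [0.958, 0.286, 0.0], [0.0, 0.001, -1.0]]
force: [0.6, -0.9, -5.5]
width: 0.0158
finger_force: 30.0
```

```bash
python3 - <<'E'
from mv import *;import pickle
w=vision.read_camera("wrist");s=env.observe();pickle.dump((w,s),open("w5.pkl","wb"));save(w,"w5.png",s=1.25)
T=(.4204,-.1986,-1.2824);Rt=Rz(T[2])@F
print(s["time"],s["position"],s["force"],s["width"],Ro.from_matrix(Rt.T@s["eef_rot"]).as_rotvec())
print(fittray(w,T)[:3])
E
```

```text
11.35 [ 0.58322503 -0.14840877  0.25084487] [ 0.22542743  0.26558459 -5.5378327 ] 0.015669461839586004 [-0.00188203 -0.00032837 -0.00179269]
(array([ 0.42130563, -0.20026768, -1.28308546]), np.float64(1.376800814813725), np.uint64(11865))
```

View pics/w5.png

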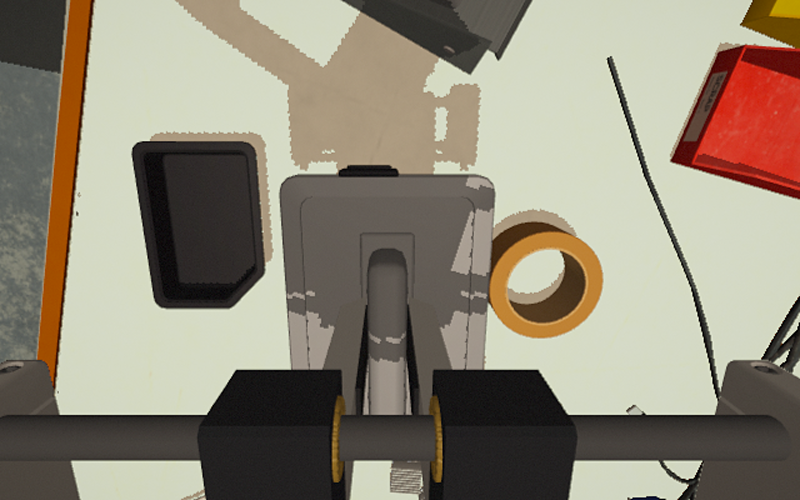

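```bash
python3 - <<'E'
from mv import *;import pickle
w,s=pickle.load(open("w5.pkl","rb"))
import fit
for thr in (62,90,110):
    for cut in (.030,.034,.038):
        def tp(x,y,yaw,cut=cut):
            a=np.c_[out(.157,.109,cut),np.full(5,.033)]; b=np.c_[out(.134,.086,.028),np.full(5,.001)]
            return np.r_[a,b]@Rz(yaw).T+[x,y,0]
        fit.traypts=tp
        x,e,n,res=fittray(w,(.4204,-.1986,-1.2824),thr=thr); print(thr,cut,x.round(4),round(e,2),n,np.percentile(res,[5,25,50,75,95]).round(2))
# lid edges
g=w["color"].astype(float).mean(2)
def pk(line,lo):
    d=np.abs(np.diff(cv2.GaussianBlur(line.reshape(-1,1),(1,5),1).ravel())); i=int(d.argmax())
    if 0<i<len(d)-1: i=i+.5*(d[i-1]-d[i+1])/(d[i-1]-2*d[i]+d[i+1])
    return lo+i+.5
R,p=s["eef_rot"],s["position"]
def intool(uv,h):
    c,d=ray(w,uv); c=R.T@(c-p); d=R.T@d; return (c+d*(h-c[2])/d[2])
for h in (.0165,):
    for u in (235,245,255,265,330,345,360,375): 
        v=pk(g[132:152,u],132); print("front",u,round(v,1),(intool((u,v),h)*1e3).round(1))
    for v in (155,165,190,210,225):
        a=pk(g[v,218:242],218);b=pk(g[v,380:405],380); print("sides",v,round(a,1),round(b,1),(intool((a,v),h)*1e3).round(1),(intool((b,v),h)*1e3).round(1))
E
```

```text
62 0.03 [ 0.4213 -0.2003 -1.2826] 1.74 11865 [0.34 0.45 0.91 1.45 4.95]
62 0.034 [ 0.4213 -0.2003 -1.2831] 1.38 11865 [0.34 0.47 0.91 1.46 2.99]
62 0.038 [ 0.4214 -0.2003 -1.2824] 1.14 11865 [0.32 0.42 0.83 1.24 1.99]
90 0.03 [ 0.4209 -0.1993 -1.2864] 1.24 12102 [-0.03  0.26  0.53  0.99  3.57]
90 0.034 [ 0.4209 -0.1993 -1.2866] 0.87 12102 [-0.03  0.27  0.53  0.99  1.77]
90 0.038 [ 0.4212 -0.1995 -1.2828] 0.77 12102 [-0.28  0.09  0.28  0.78  1.36]
110 0.03 [ 0.4212 -0.1994 -1.2856] 1.09 12236 [-0.36  0.02  0.22  0.38  3.65]
110 0.034 [ 0.4212 -0.1994 -1.2857] 0.68 12236 [-0.35  0.02  0.22  0.38  1.47]
110 0.038 [ 0.4213 -0.1995 -1.2836] 0.54 12236 [-0.49 -0.11  0.1   0.36  0.98]
front 235 139.8 [ 63.3 -39.5  16.5]
front 245 138.9 [ 63.8 -34.2  16.5]
front 255 138.8 [ 63.8 -29.   16.5]
front 265 138.8 [ 63.8 -23.7  16.5]
front 330 138.7 [63.9 10.4 16.5]
front 345 138.6 [63.9 18.3 16.5]
front 360 138.8 [63.8 26.1 16.5]
front 375 138.6 [63.9 34.  16.5]
sides 155 222.9 395.8 [ 55.3 -46.4  16.5] [55.3 45.5 16.5]
sides 165 223.4 395.2 [ 50.  -46.5  16.5] [50.  45.5 16.5]
sides 190 225.2 395.7 [ 36.2 -46.5  16.5] [36.3 46.7 16.5]
sides 210 226.6 391.8 [ 24.8 -46.5  16.5] [24.9 45.3 16.5]
sides 225 227.6 392.2 [ 16.  -46.5  16.5] [16.1 46.1 16.5]
```

```bash
python3 - <<'E'
from mv import *
T=(.4213,-.1995,-1.2836);Rt=Rz(T[2])@F
s=env.observe()
off=Rt@np.array([-.007,-.0003,0])
for z in (.15,.115): go(np.array([T[0],T[1],z])-off,Rt,n=z)
print(s["time"],s["position"])
E
```

```text
0.15 dp [0.0044, -0.1696, 0.1005] tw [0.0019, 0.0003, 0.003]
0.115 dp [0.0044, -0.1697, 0.1355] tw [0.0019, 0.0003, 0.003]
11.35 [ 0.58322503 -0.14840877  0.25084487]
```

Request:
send_rows(dp=[[0.001, -0.03, 0.01], [0.002, -0.065, 0.02], [0.003, -0.1, 0.03], [0.004, -0.14, 0.05], [0.0044, -0.162, 0.08], [0.0044, -0.1697, 0.11], [0.0044, -0.1697, 0.13], [0.0044, -0.1697, 0.1355], [0.0044, -0.1697, 0.1355], [0.0044, -0.1697, 0.1355]], twist=[[0, 0, 0], [0.001, 0, 0.001], [0.001, 0, 0.002], [0.0019, 0.0003, 0.003], [0.0019, 0.0003, 0.003], [0.0019, 0.0003, 0.003], [0.0019, 0.0003, 0.003], [0.0019, 0.0003, 0.003], [0.0019, 0.0003, 0.003], [0.0019, 0.0003, 0.003]], jaw=[255, 255, 255, 255, 255, 255, 255, 255, 255, 255])

```text
time: 12.35
position: [0.4208, -0.1938, 0.1167]
eef_rot: [[-0.282, 0.959, 0.002], [0.959, 0.282, -0.002], [-0.002, 0.002, -1.0]]
force: [1.1, 0.1, -7.0]
width: 0.0156
finger_force: 30.0
```

```bash
python3 - <<'E'
from mv import *;import pickle
w=vision.read_camera("wrist");w=vision.read_camera("wrist");s=env.observe();pickle.dump((w,s),open("w6.pkl","wb"));
T=(.4213,-.1995,-1.2836);Rt=Rz(T[2])@F; off=Rt@np.array([-.007,-.0003,0])
print(s["time"],s["position"],s["force"]);go(np.array([T[0],T[1],.063])-off,Rt)
im=w["color"][:,:,::-1].copy();R,p=s["eef_rot"],s["position"]
rim=np.c_[out(.157,.109,.038),np.full(5,.033)]@Rz(T[2]).T+[T[0],T[1],0]
lid=np.c_[out(.142,.094,.032),np.full(5,.0)]@F+[-.007,-.0003,.018]
big=cv2.resize(im,None,fx=3,fy=3,interpolation=cv2.INTER_CUBIC)
for q,c in((rim,(0,0,255)),(lid@R.T+p,(0,255,0))): cv2.polylines(big,[np.round((proj(w,q)*3+1)*16).astype(int)],True,c,1,cv2.LINE_AA,4)
big=big[230:830,560:1360];cv2.imwrite("pics/w6.png",big)
E
```

```text
12.45 [ 0.4209306  -0.19404695  0.11691883] [-0.14544639 -0.22251138 -6.07533559]
 dp [0.0018, -0.001, 0.0539] tw [0.002, 0.0025, -0.0012]
```

View pics/w6.png

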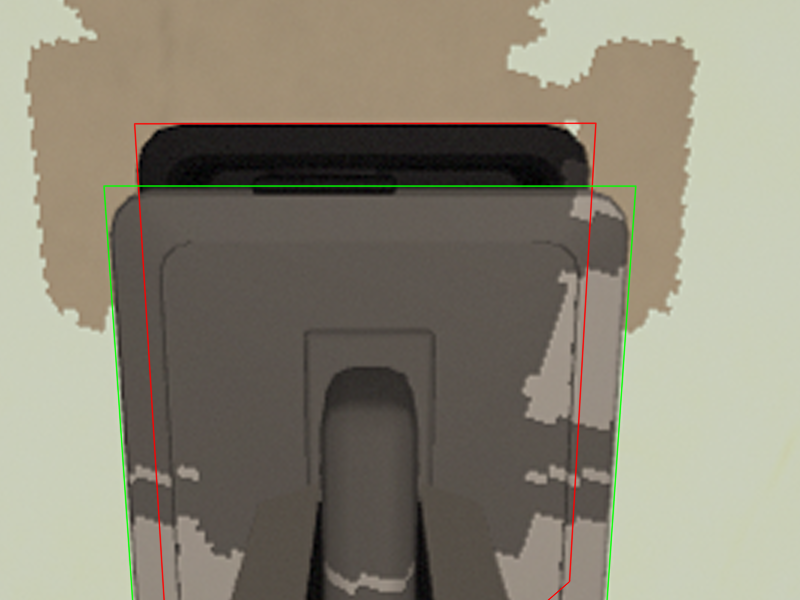

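Request:
send_rows(dp=[[0.0027, -0.0014, 0.003], [0.0027, -0.0014, 0.01], [0.0027, -0.0014, 0.018], [0.0027, -0.0014, 0.025], [0.0027, -0.0014, 0.032], [0.0027, -0.0014, 0.038], [0.0027, -0.0014, 0.04], [0.0027, -0.0014, 0.04]], twist=[[0.002, 0.0025, -0.001], [0.002, 0.0025, -0.001], [0.002, 0.0025, -0.001], [0.002, 0.0025, -0.001], [0.002, 0.0025, -0.001], [0.002, 0.0025, -0.001], [0.002, 0.0025, -0.001], [0.002, 0.0025, -0.001]], jaw=[255, 255, 255, 255, 255, 255, 255, 255])

```text
time: 13.25
position: [0.4172, -0.1913, 0.0745]
eef_rot: [[-0.282, 0.959, -0.004], [0.959, 0.282, 0.003], [0.004, -0.003, -1.0]]
force: [0.4, -1.0, -6.3]
width: 0.0158
finger_force: 30.0
```

```bash
python3 - <<'E'
from mv import *
T=(.4213,-.1995,-1.2836);Rt=Rz(T[2])@F; off=Rt@np.array([-.0079,-.0001,0])
for i in range(2):
  vision.read_camera("wrist");s=env.observe();print(s["time"],s["position"],s["force"],s["torque"],s["finger_force"])
go(np.array([T[0],T[1],.0635])-off,Rt)
E
```

```text
13.3 [ 0.41753034 -0.19146618  0.07495077] [-0.32143532  0.09161807 -5.25854327] [-0.05699963  0.00437245 -0.07771331] 29.995265007019043
13.35 [ 0.41770605 -0.19159091  0.07526488] [-0.07819868 -0.28920397 -6.48287863] [0.02550334 0.0151951  0.01789998] 29.995370507240295
 dp [-0.0007, 0.0013, 0.0118] tw [-0.0021, -0.0024, -0.001]
```

Request:
send_rows(dp=[[0, 0, 0], [0, 0, 0], [0, 0, 0], [0, 0, 0], [0, 0, 0], [0, 0, 0]], twist=[[0, 0, 0], [0, 0, 0], [0, 0, 0], [0, 0, 0], [0, 0, 0], [0, 0, 0]], jaw=[255, 255, 255, 255, 255, 255])

```text
time: 13.95
position: [0.4175, -0.1914, 0.075]
eef_rot: [[-0.282, 0.959, -0.003], [0.959, 0.282, 0.002], [0.003, -0.002, -1.0]]
force: [0.1, 0.8, -6.7]
width: 0.0159
finger_force: 30.0
```

```bash
python3 - <<'E'
from mv import *
T=(.4213,-.1995,-1.2836);Rt=Rz(T[2])@F; off=Rt@np.array([-.0079,-.0001,0])
s=env.observe();print(s["time"],s["position"],s["force"],s["torque"])
go(np.array([T[0],T[1],.0635])-off,Rt)
E
```

```text
13.95 [ 0.41749521 -0.19142383  0.07501884] [ 0.06593714  0.81409794 -6.65819784] [-0.04811709  0.074453   -0.02701268]
 dp [-0.001, 0.0015, 0.0115] tw [-0.0024, -0.0028, -0.001]
```

Request:
send_rows(dp=[[-0.001, 0.001, 0], [-0.001, 0.001, 0.002], [-0.001, 0.001, 0.004], [-0.001, 0.001, 0.006], [-0.001, 0.001, 0.008], [-0.001, 0.001, 0.008], [-0.001, 0.001, 0.008]], twist=[[-0.0024, -0.0028, -0.001], [-0.0024, -0.0028, -0.001], [-0.0024, -0.0028, -0.001], [-0.0024, -0.0028, -0.001], [-0.0024, -0.0028, -0.001], [-0.0024, -0.0028, -0.001], [-0.0024, -0.0028, -0.001]], jaw=[255, 255, 255, 255, 255, 255, 255])

```text
time: 14.65
position: [0.4187, -0.1921, 0.0669]
eef_rot: [[-0.283, 0.959, -0.0], [0.959, 0.283, 0.0], [0.0, -0.0, -1.0]]
force: [-0.0, -0.1, -5.4]
width: 0.0158
finger_force: 30.0
```

```bash
python3 - <<'E'
from mv import *
T=(.4213,-.1995,-1.2836);Rt=Rz(T[2])@F; off=Rt@np.array([-.0079,-.0001,0])
s=env.observe();print(s["time"],s["position"],s["force"],s["torque"])
go(np.array([T[0],T[1],.0635])-off,Rt)
E
```

```text
14.65 [ 0.41865809 -0.19207066  0.06691032] [-0.04679056 -0.06958884 -5.4080924 ] [-0.02286748  0.04304866  0.00429901]
 dp [0.0, 0.0005, 0.0034] tw [-0.0002, -0.0002, 0.0]
```

No contact yet; lowering on in small steps.

Request:
send_rows(dp=[[0, 0, 0.001], [0, 0, 0.002], [0, 0, 0.003], [0, 0, 0.003], [0, 0, 0.003]], twist=[[0, 0, 0], [0, 0, 0], [0, 0, 0], [0, 0, 0], [0, 0, 0]], jaw=[255, 255, 255, 255, 255])

```text
time: 15.15
position: [0.4187, -0.1921, 0.064]
eef_rot: [[-0.283, 0.959, -0.0], [0.959, 0.283, 0.0], [0.0, -0.0, -1.0]]
force: [-0.6, 0.2, -5.1]
width: 0.0162
finger_force: 30.0
```

Request:
send_rows(dp=[[0, 0, 0.001], [0, 0, 0.001], [0, 0, 0.001], [0, 0, 0.001]], twist=[[0, 0, 0], [0, 0, 0], [0, 0, 0], [0, 0, 0]], jaw=[255, 255, 255, 255])

```text
time: 15.55
position: [0.4187, -0.1921, 0.063]
eef_rot: [[-0.283, 0.959, -0.0], [0.959, 0.283, 0.0], [0.0, -0.0, -1.0]]
force: [-1.0, 0.8, -4.9]
width: 0.0155
finger_force: 30.0
```

Request:
send_rows(dp=[[0, 0, 0.001], [0, 0, 0.001], [0, 0, 0.001]], twist=[[0, 0, 0], [0, 0, 0], [0, 0, 0]], jaw=[255, 255, 255])

```text
time: 15.85
position: [0.4189, -0.1922, 0.0628]
eef_rot: [[-0.283, 0.959, 0.0], [0.959, 0.283, -0.0], [-0.001, 0.0, -1.0]]
force: [-0.8, 1.1, -0.2]
width: 0.0159
finger_force: 30.0
```

Request:
send_rows(dp=[[0, 0, 0.001], [0, 0, 0.001], [0, 0, 0.001]], twist=[[0, 0, 0], [0, 0, 0], [0, 0, 0]], jaw=[255, 255, 255])

```text
time: 16.15
position: [0.4189, -0.1922, 0.0627]
eef_rot: [[-0.283, 0.959, 0.001], [0.959, 0.283, -0.001], [-0.001, 0.0, -1.0]]
force: [-3.9, 1.6, 5.9]
width: 0.0158
finger_force: 30.0
```

Request:
send_rows(dp=[[0, 0, -0.001], [0, 0, -0.001], [0, 0, -0.001], [0, 0, -0.001], [0, 0, -0.001], [0, 0, -0.001], [0, 0, -0.001]], twist=[[0, 0, 0], [0, 0, 0], [0, 0, 0], [0, 0, 0], [0, 0, 0], [0, 0, 0], [0, 0, 0]], jaw=[255, 255, 80, 80, 80, 80, 80])

```text
time: 16.85
position: [0.4188, -0.1921, 0.0619]
eef_rot: [[-0.283, 0.959, 0.0], [0.959, 0.283, -0.0], [-0.0, 0.0, -1.0]]
force: [0.2, -0.3, 0.9]
width: 0.0523
finger_force: 0.0
```

Request:
send_rows(dp=[[0, 0, -0.02], [0, 0, -0.05], [0, 0, -0.09], [0, 0.03, -0.13], [0, 0.07, -0.16], [0, 0.1, -0.18], [0, 0.12, -0.19], [0, 0.12, -0.19], [0, 0.12, -0.19], [0, 0.12, -0.19]], twist=[[0, 0, 0], [0, 0, 0], [0, 0, 0], [0, 0, 0], [0, 0, 0], [0, 0, 0], [0, 0, 0], [0, 0, 0], [0, 0, 0], [0, 0, 0]], jaw=[80, 80, 80, 80, 80, 80, 80, 80, 80, 80])

```text
time: 17.85
position: [0.5326, -0.1583, 0.2508]
eef_rot: [[-0.283, 0.959, -0.002], [0.959, 0.283, 0.001], [0.001, -0.002, -1.0]]
force: [-0.0, 0.6, -1.0]
width: 0.0645
finger_force: 0.0
```

```bash
python3 - <<'E'
from mv import *;import pickle
w=vision.read_camera("wrist");s=env.observe();pickle.dump((w,s),open("w7.pkl","wb"))
print(s["time"],s["position"],s["force"])
T=(.4213,-.1995,-1.2836)
rim=np.c_[out(.157,.109,.038),np.full(5,.033)]; lid=np.c_[out(.142,.094,.032),np.full(5,.045)]
uv=proj(w,rim@Rz(T[2]).T+[T[0],T[1],0]); c=uv.mean(0); print(c)
im=w["color"][:,:,::-1]; big=cv2.resize(im,None,fx=4,fy=4,interpolation=cv2.INTER_CUBIC)
for q,col in((rim,(0,0,255)),(lid,(0,255,0))): cv2.polylines(big,[np.round((proj(w,q@Rz(T[2]).T+[T[0],T[1],0])*4+1.5)*16).astype(int)],True,col,1,cv2.LINE_AA,4)
x,y=(c*4).astype(int); x0=max(0,x-300);y0=max(0,y-300); cv2.imwrite("pics/w7.png",big[y0:y0+600,x0:x0+600])
E
```

```text
17.9 [ 0.53251451 -0.15834453  0.25092274] [-0.1527887  -0.27021998 -0.44933709]
[211.08619109 191.81650787]
```

View pics/w7.png

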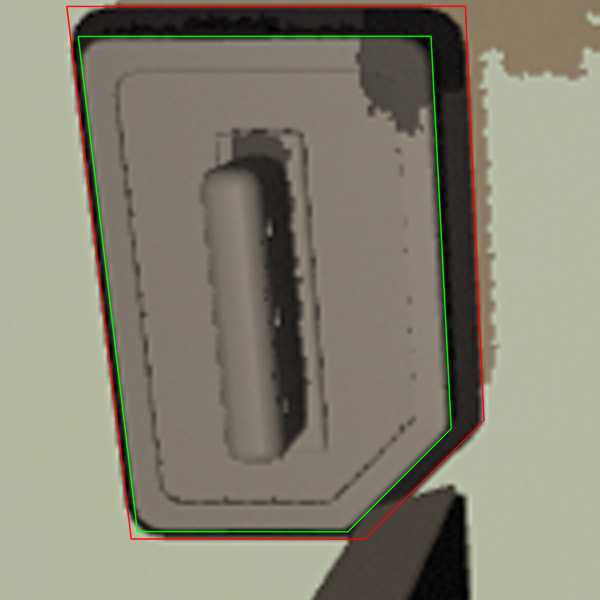

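```bash
python3 - <<'E'
from mv import *;import pickle
w,s=pickle.load(open("w7.pkl","rb"));T=np.array([.4213,-.1995,-1.2836])
g=w["color"].astype(float).mean(2)
def edge(a,b):  # edge crossing along each normal of segment a-b
    pts=[]
    n=np.array([b[1]-a[1],a[0]-b[0]]);n/=np.linalg.norm(n);tt=np.arange(-5,5.01,.25)
    for k in np.linspace(.15,.85,25):
        q=a+k*(b-a); xy=(q+tt[:,None]*n).astype(np.float32)
        l=cv2.remap(g.astype(np.float32),xy[:,0].copy(),xy[:,1].copy(),cv2.INTER_LINEAR).ravel()
        d=np.diff(l)*np.sign(1); i=np.argmax(np.abs(d)); pts.append((q,n,tt[i]+.125,np.abs(d[i])))
    return pts
def lid(v): return np.c_[out(.142,.094,.032),np.full(5,v[3])]@Rz(v[2]).T+[v[0],v[1],0]
v0=np.r_[T,.045];uv=proj(w,lid(v0))
E=[(j,p) for j in (0,1,2,4,3) if j!=3 for p in edge(uv[j],uv[(j+1)%5])]
for j in range(5): 
    z=[p[2] for k,p in E if k==j]; print(j,np.round(np.percentile(z,[10,50,90]),2) if z else "")
def f(v):
    u=proj(w,lid(v)); r=[]
    for j,(q,n,t,_) in E:
        if j==2: continue
        a,b=u[j],u[(j+1)%5]; m=np.array([b[1]-a[1],a[0]-b[0]]);m/=np.linalg.norm(m); r.append((q+t*n-a)@m)
    return r
r=least_squares(f,v0,loss="soft_l1",f_scale=.3,x_scale=[.1,.1,1,.1]);print((r.x-v0)*1e3,np.std(f(r.x)))
sc=vision.read_camera("scene")
for n in ("cassette_1","tape_brown","wash_bottle","driver"):print(n,[(np.round(d["location"],1).tolist(),round(d["p"],2)) for d in boxes_of(n,sc)])
E
```

```text
0 [-2.12 -1.88 -1.72]
1 [-1.62  0.62  0.88]
2 [-4.88  0.38  0.78]
3 
4 [-0.12  0.12  1.12]
[-2.9711883  -1.34095014  3.62118089 -2.20802123] 0.7649687362657378
cassette_1 [([258.1, 126.4], 0.81), ([279.4, 215.8], 0.65)]
tape_brown [([339.7, 176.1], 0.91)]
wash_bottle [([354.7, 206.3], 0.87)]
driver [([334.4, 262.9], 0.49)]
```

```bash
python3 - <<'E'
from mv import *;import pickle
a,b=pickle.load(open("p0.pkl","rb"))
A=vision.read_camera("scene");B=vision.read_camera("side")
for nm,p,q in(("scene",a,A),("side",b,B)):
    for l in(-.106,0,.106):
        m=cv2.fillConvexPoly(np.zeros((400,640),np.uint8),proj(p,caspts(*RACK,l)).round().astype(np.int32),1)
        d=np.abs(p["color"].astype(float)-q["color"]).mean(2);print(nm,l,m.sum(),d[m>0].mean().round(1))
    for n in ("cassette_1",): print([(np.round(d["location"],1).tolist(),round(d["p"],2)) for d in boxes_of(n,q)])
s=env.observe();print(s["time"],s["position"],s["force"])
E
```

```text
scene -0.106 540 17.7
scene 0 498 30.0
scene 0.106 441 5.1
[([258.4, 125.8], 0.88), ([266.2, 160.2], 0.79)]
side -0.106 279 3.6
side 0 247 28.1
side 0.106 212 7.9
[([275.7, 211.5], 0.93), ([292.5, 168.0], 0.77), ([297.6, 149.2], 0.67)]
18.35 [ 0.53367979 -0.15814589  0.25205537] [ 0.26596914 -0.73530601 -0.10376847]
```

```bash
python3 -c "
from cell import workorder
print(workorder.job_done())"
```

```text
the job is handed in; nothing more can be done
None
```

The full cassette was the one in the middle lane (about 6 N on lifting); it is in the black tray, corner matched, released and measured as fully home, the two others lie in their rack lanes, and the job was handed in at about 18 s with no verdict returned.

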